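# Uncouple an air plug and park it

## Robot

A 6-joint arm with a two-finger parallel gripper is mounted at the origin on a cart in front of the work surface, level with it; the furniture and walls round the work are solid. World frame = base frame: x ahead of the robot, y to its left, z up, the work surface at z = 0. Lengths are in mm, angles in rad, forces in N, time in s.
With the tool pointing down it reaches from about 275 to 875 mm from the base axis. Payload 12.5 kg.
Tool frame: the origin (TCP) lies midway between the tips of the shut fingers; the grasp point (between the pads) lies 19 mm behind it; z points along the fingers, y is the direction in which the jaws open and shut (so a half turn about z gives the same grasp; the last joint's range is limited). The gripper opens to 85 mm and grips with 20 to 120 N. Pads are 22 mm wide; open, the fingers measure 114 mm over their backs; the gripper's body (76 mm by 85 mm) begins 54 mm behind the grasp point. The pads swing forward as they close: fully open they stand 13 mm farther back than shut.
Start: joints at [-1.333, 0.351, 1.652, -0, 1.139, -0.085], TCP at [174.492, -521.572, 231.29] pointing down, gripper open.
Joint ranges: [-2.75, 2.75], [-0.79, 2.1], [0.01, 2.65], [-1.57, 4.71], [0.07, 3.14], [-2.87, 2.87]. Speed limits (rad/s): [2.22, 2.22, 2.79, 3.14, 3.14, 3.14].

## Interface

Orientations are given as a unit quaternion [x, y, z, w].
In Python, from workcell import robot gives the robot as it stands.
- The arm moves only by the tool step_arm, never from a script. Its argument "targets" is a list that holds one entry, the list of rows, each a list of 7 numbers: the turn, a rotation vector about the tool's x, y, z in rad, then the shift along the tool's x, y, z in m, then the finger opening in m, from 0 to 0.0854. In form: [[[rx, ry, rz, dx, dy, dz, claw], ...]]. A call has 1 to 20 rows; each row is the pose to reach, as a shift and turn from the pose commanded when the call began, along the tool's axes at that moment; what a row does not reach only later rows make up. A row lasts 1/10 s, in which the tool goes at most 50 mm and 8.59 degrees, less where a joint would pass 70% of its speed; a pose out of reach is approached as far as the arm can. A call with a gripper value outside its range is refused whole. The fingers move at their own pace and stop on an object; "force" is the grip in N (left out, the last holds). Time passes only in rows, so rows that repeat a pose let the fingers close. It gives the time, the measured TCP pose, the force and the opening at its end, in the units of the state.
- robot.sense(): the state, without advancing time (a new reading comes with each control period).
- robot.grab_frame(name): name is "scene" or "side" or "wrist"; returns a dict with "img" (420x560x3 uint8, red, green, blue), "mtx" (3x3 intrinsics, pixels), "view" (4x4, takes a point from world to camera coordinates). Camera axes: x right, y down, z forward; pixel columns grow to the right and rows downward; lengths in mm; the calibration is good to about 2 mm. A picture is of the moment at which its call begins. There is no depth.
- robot.job_done(): hands the job in, once; it reports no verdict.
Trained networks look in a picture, given as the dict that the camera call returned (one of the last four; its "shot" number tells which), for a name from the list of things; names that differ only in an ending like _2 or _b are one class to them, and where a whole thing is asked for, a point or a joint stands for the part that bears it (a point fixed in the world has none). Each returns a list of dicts, best first, with "conf" (0 to 1); they miss things now and then, are a little off and sometimes report something else, mostly with a low value. They report only what shows in the picture. A call takes as long as a camera call.
- robot.regions_of(thing, picture): "mask" (420x560 bool, what is visible of it).
- robot.spot_point(thing, picture): "point" ([x, y, z] in mm, in the coordinates of the camera as it stood for that picture, good to about 4 mm: a listed point, or the origin of a listed thing).
The state is a dict: "t": time; "q": joint angles; "qvel": joint speeds; "effort": joint torques, N m; "tcp_pos": TCP position; "eef_rot": TCP orientation; "contact_force": force on the tool from outside, world axes, zero at the start; "ft_torque": the same for the moment, N m; "gripper_width": opening from 0.0 (shut) to 1.0 (fully open).
Only numpy, scipy, OpenCV 4.12 (cv2) and the standard library are available. Lean on these libraries where they do the work, as an engineer would, in place of code of your own. Each camera call takes 0.05 s, during which the arm holds its last target. There are 200 camera calls.

## Task

Uncouple the blue-headed plug from the spring-loaded quick coupling: draw the sleeve back by pushing its orange ring gently down until the plug pops up, let the ring go, then pull the plug straight up and out so that the sleeve snaps forward again, and park the plug upright and fully home in the blue dock. Do not lean on the sleeve once it has reached its stop, do not tug at a plug that is still locked, and leave the other things on the bench where they lie.

Things in the scene. Friction and masses are not known exactly. Their poses are not given: they have to be found in the camera images.
- coupling: quick coupling upright on a grey foot plate 80x80x10 mm bolted to the bench; origin: centre of the plate's underside, z = the coupling's axis, up. Steel base 46 mm across up to z 30 mm; above it a knurled steel sleeve 40 mm across (z 42 to 62 mm) with an orange finger ring on top: 60 mm outside, 28 mm inside, 8 mm thick. Pushing the ring down draws the sleeve back
- bore_mouth (a point): centre of the coupling's bore at its mouth, 58 mm above the bench, inside the ring. The orange ring is screwed up or down the sleeve, so its flat top differs unreported: 70 mm above the bench, give or take 5 mm: find it by touch. The plug's head stands between fingers that push on the ring: its top 25 to 35 mm above the ring at first, 42 to 52 mm when sleeve is back and plug popped up
- sleeve (a joint): travel of the sleeve in m: 0 = fully forward (up), 0.009 = fully back (down, at its stop). Sprung: 4 to 5 N starts it, about 10 N at the stop, beyond which force rises steeply. The plug is surely released only in the last 1 mm; then it pops up 8 mm. With the ring let go, the plug holds the sleeve about 5 mm back until it is drawn out (a few N), then the sleeve snaps to 0
- mount (a joint): the whole coupling sits on a stiff rubber mount, which shows the force on it along the coupling's axis: displacement in m, 0 at rest, positive = pushed down, negative = pulled up, 0.001 m for 25 N. More than 30 N either way (0.0012 m) is too much
- plug_grip (a point): centre of the plug's head, the place to grip it. The head is a blue knurled cylinder 20 mm across, 26 mm high, its top 13 mm above this point. Below it the steel shank, 14 mm across with a groove, 42 mm long, tapers at its end. 0.12 kg. z of the point = plug's axis, pointing up. While locked in the coupling this point is 87 mm above the bench
- plug_foot (a point): centre of the lower end of the plug's shank, 55 mm below plug_grip on its axis; 32 mm above the bench while locked in the coupling
- dock_floor (a point): middle of the floor of the hole in the blue parking dock, a round post 44 mm across on a 66x66x8 mm plate fixed to the bench. The hole is upright, 16.5 mm wide, 30 mm deep, its floor 12 mm and its mouth 42 mm above the bench. Parked, the plug's foot stands on the floor and its head is 12 mm clear of the post
- tape_roll: roll of blue tape lying flat, 104x105x24 mm; bystander, origin at the centre of its underside
- torch: black torch lying, 111x28x28 mm; bystander, origin at the centre of its underside
- marker_blue: blue marker pen lying, 136x15x17 mm; bystander, origin at the centre of its underside
- plug_gauge: grey plug gauge with a green band lying, 111x25x26 mm; bystander, origin at the centre of its underside
- hex_key: black hex key lying, 89x34x9 mm; bystander, origin at the centre of its underside

How it is judged (in metres and radians):
On the way, in this order (a step that is already met when the one before it is completed fails the run):
1. sleeve drawn back and the plug popped up (z of plug_foot in the frame of coupling between 0.037 and 0.046 m and value of joint sleeve above 0.004 m), for 0.1 s.
2. plug pulled out of the coupling, sleeve snapped fully forward (z of plug_foot in the frame of coupling above 0.059 m and value of joint sleeve below 0.0015 m), for 0.1 s.
At the end, for the whole second after the job is handed in: The plug stands released and at rest in the dock: its foot within 4 mm of the middle of the hole's floor, its axis within 0.15 rad of upright; the sleeve is fully forward (within 1.5 mm) (distance between plug_foot and dock_floor below 0.004 m and angle between plug_grip's own z axis and vertical below 0.15 rad and value of joint sleeve below 0.0015 m); the robot touches nothing.
It fails at once if the coupling was pressed down with more than 30 N (value of joint mount above 0.0012 m).
It fails at once if the coupling was pulled up with more than 30 N (value of joint mount below -0.0012 m).
It fails at once if a bystander was moved by more than 25 mm (distance of any of tape_roll, torch, marker_blue, plug_gauge, hex_key from where it was at the start of the episode above 0.025 m).
It also fails if it takes over 53 s, if anything falls off the work surface, if the arm or the gripper's body presses on something with over 40 N, if the wrist force passes 120 N, or if a joint passes its speed limit or range.

## Working session

There is one attempt and no reset: what is moved stays moved. The work goes in short steps, Python scripts to look and compute and a tool call to move; the robot and the scene stay as the last step left them, time stands still between calls to the robot, and variables do not carry over. Pictures are saved under pics/ and viewed, about 8 in all and at most 12, crops included, and the job is handed in when it is done.

Besides the shell and the picture viewer there is one more tool, called after "Request:" as a command line: name --argument value ..., lists and objects as JSON in quotes. step_arm: Moves the arm, as the interface text tells. Its arguments: {"type":"object","properties":{"targets":{"type":"array"},"force":{"type":"number"}},"required":["targets"]}

```bash
mkdir -p pics
cat > h.py <<'E'
from workcell import robot
import numpy as np, cv2
from scipy.spatial.transform import Rotation as R
def grab(n): return robot.grab_frame(n)
def world(p,f):
    v=np.array(f['view']); return v[:3,:3].T@(np.array(p)-v[:3,3])
def proj(P,f):
    v=np.array(f['view']); c=v[:3,:3]@np.array(P)+v[:3,3]; k=np.array(f['mtx'])@c; return k[:2]/k[2]
def save(f,n): cv2.imwrite('pics/'+n,cv2.cvtColor(f['img'],cv2.COLOR_RGB2BGR))
def show(f,things):
    for t in things:
        for d in robot.spot_point(t,f)[:2]:
            p=world(d['point'],f); print(t,round(d['conf'],2),p.round(1),proj(p,f).round(0))
def st():
    s=robot.sense(); print({k:np.round(s[k],3) for k in ('t','q','tcp_pos','eef_rot','contact_force','gripper_width')})
E
python3 - <<'E'
from h import *
st()
for n in('scene','side'):
    f=grab(n); save(f,n+'0.png'); print(n); show(f,['bore_mouth','plug_grip','plug_foot','dock_floor','coupling','tape_roll','torch','marker_blue','plug_gauge','hex_key'])
st()
E
```

```text
{'t': np.float64(0.0), 'q': array([-1.333,  0.351,  1.652,  0.   ,  1.139, -0.085]), 'tcp_pos': array([ 174.431, -521.251,  230.759]), 'eef_rot': array([ 0.987,  0.161, -0.   , -0.001]), 'contact_force': array([-0.346, -0.326,  0.585]), 'gripper_width': np.float64(1.003)}
scene
bore_mouth 0.95 [ 532.1 -213.1   58.1] [289. 245.]
plug_grip 0.68 [ 527.9 -211.8   90.9] [287. 236.]
plug_foot 0.52 [ 528.2 -212.6   30.9] [287. 253.]
dock_floor 0.66 [540.3  75.1  16. ] [221. 181.]
dock_floor 0.61 [ 5.267e+02 -2.158e+02  5.000e-01] [288. 262.]
coupling 0.83 [ 525.  -214.     1.5] [287. 262.]
coupling 0.16 [ 528.4 -213.9   60.7] [288. 245.]
tape_roll 0.94 [709.  121.8   1.3] [264. 148.]
tape_roll 0.43 [ 528.7 -210.8   34.1] [287. 252.]
torch 0.62 [689.9 -94.    0.8] [309. 196.]
marker_blue 0.51 [430.6 171.6  -1.4] [165. 184.]
marker_blue 0.32 [495.3 -60.7   0.5] [236. 226.]
plug_gauge 0.85 [ 500.3 -397.9    2.3] [336. 332.]
plug_gauge 0.42 [497.8 -60.9   2.6] [237. 225.]
hex_key 0.56 [ 5.011e+02 -6.070e+01  5.000e-01] [238. 225.]
side
bore_mouth 0.68 [ 532.4 -211.8   57.3] [279. 235.]
plug_grip 0.46 [ 528.4 -215.2   89.7] [278. 223.]
dock_floor 0.76 [538.1  72.9  13.8] [251. 210.]
coupling 0.59 [ 531.6 -219.8    0.8] [279. 257.]
tape_roll 0.96 [710.9 124.1   3.3] [299. 202.]
tape_roll 0.34 [ 6.93e+02 -9.71e+01  4.00e-01] [321. 230.]
torch 0.67 [ 6.921e+02 -9.180e+01  3.000e-01] [320. 230.]
marker_blue 0.61 [429.1 172.2  -4.5] [209. 208.]
plug_gauge 0.61 [ 493.6 -396.1    1.3] [288. 298.]
hex_key 0.66 [500.7 -56.6   1. ] [249. 232.]
{'t': np.float64(1.1), 'q': array([-1.333,  0.351,  1.652, -0.   ,  1.139, -0.085]), 'tcp_pos': array([ 174.504, -521.563,  231.284]), 'eef_rot': array([ 0.987,  0.161, -0.   , -0.   ]), 'contact_force': array([ 0.803, -0.418, -0.134]), 'gripper_width': np.float64(1.004)}
```

```bash
python3 -c "
import cv2,numpy as np
a=[cv2.imread('pics/%s0.png'%n) for n in('scene','side')]
cv2.imwrite('pics/both.png',cv2.resize(np.vstack(a),(400,600)) if 0 else cv2.resize(np.hstack(a),(800,300)))"
```

```text
(no output)
```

View pics/scene0.png

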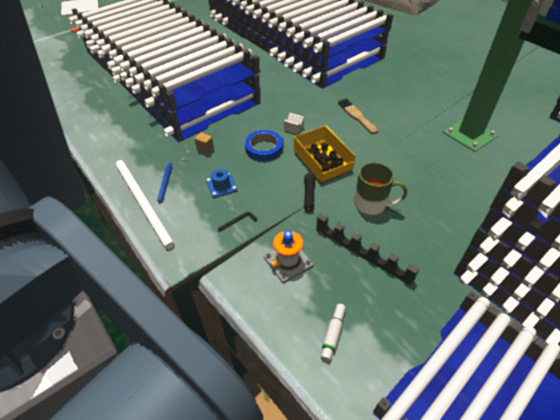

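View pics/side0.png

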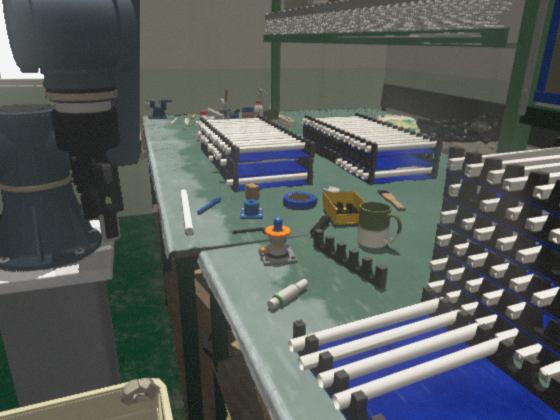

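The scene view shows the coupling at about (288,250) and the dock at about (221,182). In the side view the coupling is at (278,245) and the dock at (251,210). The networks agree with both pictures. I'm moving above the coupling.

Request:
step_arm --targets '[[[0,0,0,0.435,-0.179,0.03,0.0854],[0,0,0,0.435,-0.179,0.03,0.0854],[0,0,0,0.435,-0.179,0.03,0.0854],[0,0,0,0.435,-0.179,0.03,0.0854],[0,0,0,0.435,-0.179,0.03,0.0854],[0,0,0,0.435,-0.179,0.03,0.0854],[0,0,0,0.435,-0.179,0.03,0.0854],[0,0,0,0.435,-0.179,0.03,0.0854],[0,0,0,0.435,-0.179,0.03,0.0854],[0,0,0,0.435,-0.179,0.03,0.0854],[0,0,0,0.435,-0.179,0.03,0.0854],[0,0,0,0.435,-0.179,0.03,0.034],[0,0,0,0.435,-0.179,0.03,0.034],[0,0,0,0.435,-0.179,0.03,0.034],[0,0,0,0.435,-0.179,0.03,0.034],[0,0,0,0.435,-0.179,0.03,0.034]]]'

```text
t: 2.7
tcp_pos: [530.0, -214.3, 201.4]
eef_rot: [0.987, 0.16, 0.0, 0.0]
contact_force: [-0.0, 0.2, 0.0]
gripper_width: 0.396
```

Run:
```python
from h import *
st()
for n in('wrist','scene','side'):
    f=grab(n); save(f,n+'1.png'); print(n,(-f['view'][:3,:3].T@f['view'][:3,3]).round()); show(f,['bore_mouth','plug_grip','coupling','dock_floor'])
```

```text
{'t': np.float64(2.7), 'q': array([-0.466,  0.422,  1.626, -0.   ,  1.094,  0.783]), 'tcp_pos': array([ 529.974, -214.282,  201.445]), 'eef_rot': array([0.987, 0.16 , 0.   , 0.   ]), 'contact_force': array([-0.025,  0.196,  0.045]), 'gripper_width': np.float64(0.396)}
wrist [ 605. -189.  344.]
bore_mouth 0.64 [ 531.1 -208.4   55.1] [274. 191.]
plug_grip 0.72 [501.9 -59.1  -1.3] [125. 157.]
plug_grip 0.7 [ 533.3 -216.2   84.6] [284. 201.]
coupling 0.58 [ 528.1 -214.7    3.3] [280. 182.]
scene [ 213. -614.  756.]
bore_mouth 0.79 [ 527.7 -214.8   59.9] [288. 246.]
plug_grip 0.53 [ 524.4 -208.7   90.9] [285. 236.]
coupling 0.87 [ 525.9 -214.7    1.7] [287. 262.]
dock_floor 0.92 [538.5  72.2  12.4] [221. 183.]
side [  230. -1125.   488.]
bore_mouth 0.76 [ 530.6 -215.4   54.8] [278. 236.]
plug_grip 0.6 [ 528.5 -212.8   88.3] [277. 223.]
coupling 0.94 [ 526.9 -217.5    2.5] [277. 257.]
dock_floor 0.75 [535.8  71.2  12.9] [250. 211.]
```

View pics/wrist1.png

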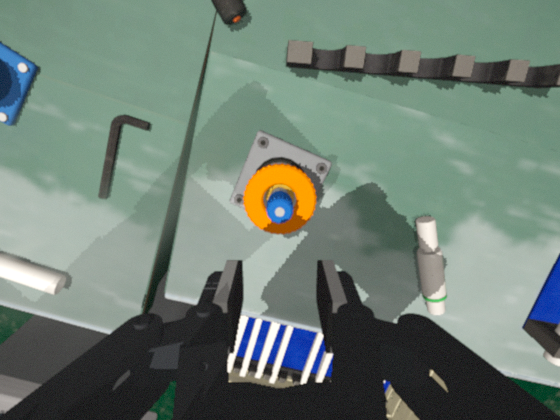

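The wrist view shows the orange ring centred near (280,198), with the plug top at (280,211) and the fingers at (235,290) and (325,290). I'll refine the axis by triangulating the head and ring colour blobs.

```bash
cat >> h.py <<'E'
def ray(uv,f,z):
    v=np.array(f['view']); d=v[:3,:3].T@np.linalg.inv(f['mtx'])@np.array([*uv,1.]); o=-v[:3,:3].T@v[:3,3]
    return o+d*(z-o[2])/d[2]
def ring(f,c,r=60):
    hsv=cv2.cvtColor(f['img'],cv2.COLOR_RGB2HSV); m=cv2.inRange(hsv,(5,150,120),(22,255,255))
    k=np.zeros_like(m); cv2.circle(k,tuple(int(x) for x in c),r,255,-1); m&=k
    cs,_=cv2.findContours(m,cv2.RETR_EXTERNAL,cv2.CHAIN_APPROX_NONE); c=max(cs,key=cv2.contourArea)
    return cv2.fitEllipse(cv2.convexHull(c)),m
E
python3 - <<'E'
from h import *
for n,c,r in(('wrist',(280,198),60),('scene',(288,243),25),('side',(277,232),25)):
    f=grab(n); e,m=ring(f,c,r); print(n,np.round(e[0],1),np.round(e[1],1))
    for z in(60,66,70): print(z,ray(e[0],f,z).round(1), end=' ')
    print()
    for t in ('plug_grip','dock_floor'):
      for d in robot.regions_of(t,f)[:2]:
        ys,xs=np.nonzero(d['mask']); print(t,round(d['conf'],2),xs.min(),xs.max(),ys.min(),ys.max(),len(xs))
    p=[proj((529,-213,z),f).round(1) for z in(0,10,58,87,100)]; print(p)
E
```

```text
wrist [280.  198.7] [70.5 72.4]
60 [ 527.4 -214.8   60. ] 66 [ 529.1 -214.3   66. ] 70 [ 530.2 -213.9   70. ] 
plug_grip 0.68 267 293 188 223 732
dock_floor 0.85 0 36 43 125 2003
dock_floor 0.69 244 315 165 234 3028
[array([278.7, 180.5]), array([278.7, 182.8]), array([278.6, 195.8]), array([278.5, 205.8]), array([278.5, 211. ])]
scene [287.8 242.6] [24.5 30. ]
60 [ 532.7 -208.3   60. ] 66 [ 530.  -211.8   66. ] 70 [ 528.1 -214.1   70. ] 
plug_grip 0.64 283 293 231 248 153
dock_floor 0.97 207 236 170 196 577
[array([287.8, 261.3]), array([287.8, 258.6]), array([287.8, 245.5]), array([287.7, 237. ]), array([287.7, 233.1])]
side [280.5 231.3] [10.5 18.6]
60 [ 541.1 -200.3   60. ] 66 [ 536.7 -213.2   66. ] 70 [ 533.8 -221.9   70. ] 
plug_grip 0.53 274 283 216 231 132
plug_grip 0.19 265 290 225 254 545
dock_floor 0.89 241 262 199 218 358
[array([277.1, 256.6]), array([277.1, 252.9]), array([277.3, 234.7]), array([277.5, 223.4]), array([277.6, 218.2])]
```

Request:
step_arm --targets '[[[0,0,0,0,0,0.03,0.034],[0,0,0,0,0,0.06,0.034],[0,0,0,0,0,0.09,0.034],[0,0,0,0,0,0.105,0.034],[0,0,0,0,0,0.115,0.034],[0,0,0,0,0,0.117,0.034],[0,0,0,0,0,0.117,0.034],[0,0,0,0,0,0.117,0.034]]]'

```text
t: 4.7
tcp_pos: [530.8, -214.1, 85.4]
eef_rot: [0.987, 0.161, 0.001, 0.001]
contact_force: [-0.1, 0.4, 0.3]
gripper_width: 0.396
```

Run:
```python
from h import *
st()
f=grab('wrist'); save(f,'wrist2.png'); g=grab('side')
a=f['img']; b=cv2.resize(g['img'][190:270,220:340],(560,373))
save({'img':cv2.resize(np.vstack([a,b]),(420,595))},'c2.png')
```

```text
{'t': np.float64(4.7), 'q': array([-0.465,  0.576,  1.708, -0.   ,  0.856,  0.783]), 'tcp_pos': array([ 530.813, -214.126,   85.373]), 'eef_rot': array([0.987, 0.161, 0.001, 0.001]), 'contact_force': array([-0.075,  0.357,  0.282]), 'gripper_width': np.float64(0.396)}
```

View pics/c2.png

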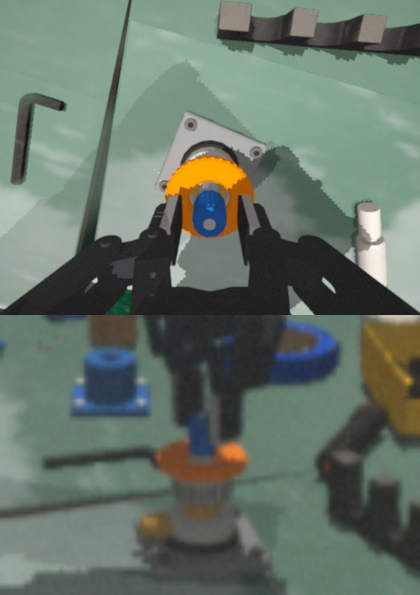

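The head sits centred between the fingers at (209,215), with the ring below. Next I'm feeling downward for it.

Request:
step_arm --targets '[[[0,0,0,-0.0005,0,0.002,0.034],[0,0,0,-0.0005,0,0.004,0.034],[0,0,0,-0.0005,0,0.004,0.034],[0,0,0,-0.0005,0,0.004,0.034]]]'

```text
t: 5.2
tcp_pos: [529.7, -214.0, 80.2]
eef_rot: [0.987, 0.161, -0.0, -0.0]
contact_force: [1.2, 0.2, 0.2]
gripper_width: 0.396
```

Request:
step_arm --targets '[[[0,0,0,0,0,0.002,0.034],[0,0,0,0,0,0.004,0.034],[0,0,0,0,0,0.004,0.034],[0,0,0,0,0,0.004,0.034]]]'

```text
t: 5.6
tcp_pos: [529.8, -214.0, 76.2]
eef_rot: [0.987, 0.161, -0.0, -0.0]
contact_force: [-0.6, 0.2, -0.1]
gripper_width: 0.398
```

Request:
step_arm --targets '[[[0,0,0,0,0,0.0015,0.034],[0,0,0,0,0,0.003,0.034],[0,0,0,0,0,0.003,0.034],[0,0,0,0,0,0.003,0.034]]]'

```text
t: 6.0
tcp_pos: [529.8, -214.0, 73.2]
eef_rot: [0.987, 0.161, -0.0, -0.0]
contact_force: [0.5, -0.8, -0.2]
gripper_width: 0.397
```

Request:
step_arm --targets '[[[0,0,0,0,0,0.0015,0.034],[0,0,0,0,0,0.003,0.034],[0,0,0,0,0,0.003,0.034],[0,0,0,0,0,0.003,0.034]]]'

```text
t: 6.4
tcp_pos: [529.9, -214.1, 70.5]
eef_rot: [0.987, 0.161, 0.0, 0.0]
contact_force: [-0.6, 0.2, 4.4]
gripper_width: 0.403
```

Request:
step_arm --targets '[[[0,0,0,0,0,0.0015,0.034],[0,0,0,0,0,0.003,0.034],[0,0,0,0,0,0.003,0.034],[0,0,0,0,0,0.003,0.034]]]'

```text
t: 6.8
tcp_pos: [529.9, -214.0, 67.6]
eef_rot: [0.987, 0.161, 0.0, 0.0]
contact_force: [-0.9, 1.0, 5.1]
gripper_width: 0.399
```

Request:
step_arm --targets '[[[0,0,0,0,0,0.001,0.034],[0,0,0,0,0,0.002,0.034],[0,0,0,0,0,0.002,0.034],[0,0,0,0,0,0.002,0.034]]]'

```text
t: 7.2
tcp_pos: [529.9, -214.0, 65.4]
eef_rot: [0.987, 0.161, 0.0, 0.0]
contact_force: [0.1, -0.8, 2.7]
gripper_width: 0.401
```

Request:
step_arm --targets '[[[0,0,0,0,0,0.0005,0.034],[0,0,0,0,0,0.001,0.034],[0,0,0,0,0,0.001,0.034]]]'

```text
t: 7.5
tcp_pos: [529.9, -214.1, 64.5]
eef_rot: [0.987, 0.161, 0.0, 0.0]
contact_force: [-1.0, 0.7, 6.9]
gripper_width: 0.396
```

Request:
step_arm --targets '[[[0,0,0,0,0,0.0003,0.034],[0,0,0,0,0,0.0005,0.034],[0,0,0,0,0,0.0005,0.034]]]'

```text
t: 7.8
tcp_pos: [529.9, -214.1, 64.2]
eef_rot: [0.987, 0.161, 0.0, 0.0]
contact_force: [-1.7, 1.2, 8.4]
gripper_width: 0.396
```

Request:
step_arm --targets '[[[0,0,0,0,0,0.0005,0.034],[0,0,0,0,0,0.0005,0.034],[0,0,0,0,0,0.0005,0.034]]]'

```text
t: 8.1
tcp_pos: [530.0, -214.1, 63.7]
eef_rot: [0.987, 0.161, 0.0, 0.0]
contact_force: [-1.1, 0.8, 8.2]
gripper_width: 0.396
```

Request:
step_arm --targets '[[[0,0,0,0,0,0.0005,0.034],[0,0,0,0,0,0.0005,0.034],[0,0,0,0,0,0.0005,0.034]]]'

```text
t: 8.4
tcp_pos: [530.0, -214.1, 63.3]
eef_rot: [0.987, 0.161, 0.0, 0.0]
contact_force: [-1.8, 0.0, 9.5]
gripper_width: 0.394
```

Run:
```python
from h import *
st()
for n in('scene','side','wrist'):
    f=grab(n); save(f,n+'3.png'); show(f,['plug_grip'])
    for d in robot.regions_of('plug_grip',f)[:1]:
        ys,xs=np.nonzero(d['mask']); print(n,round(d['conf'],2),xs.min(),xs.max(),ys.min(),ys.max(),len(xs))
```

```text
{'t': np.float64(8.4), 'q': array([-0.465,  0.61 ,  1.717,  0.   ,  0.814,  0.783]), 'tcp_pos': array([ 529.953, -214.073,   63.294]), 'eef_rot': array([0.987, 0.161, 0.   , 0.   ]), 'contact_force': array([-1.813,  0.011,  9.453]), 'gripper_width': np.float64(0.394)}
plug_grip 0.46 [ 527.2 -214.6   95.6] [288. 235.]
plug_grip 0.45 [ 530.4 -213.7   94.3] [278. 221.]
plug_grip 0.6 [ 529.6 -216.3   95. ] [286. 321.]
wrist 0.62 251 308 258 363 4515
```

Run:
```python
import cv2,numpy as np
a=cv2.imread('pics/side0.png')[195:265,235:320];b=cv2.imread('pics/side3.png')[195:265,235:320]
c=cv2.imread('pics/wrist3.png')
t=np.hstack([cv2.resize(x,(390,321),interpolation=cv2.INTER_NEAREST) for x in(a,b)])
u=cv2.resize(c,(360,270)); w=np.hstack([u,np.zeros((270,420,3),np.uint8)])
cv2.imwrite('pics/c3.png',np.vstack([t,w]))
```

```text
(no output)
```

View pics/c3.png

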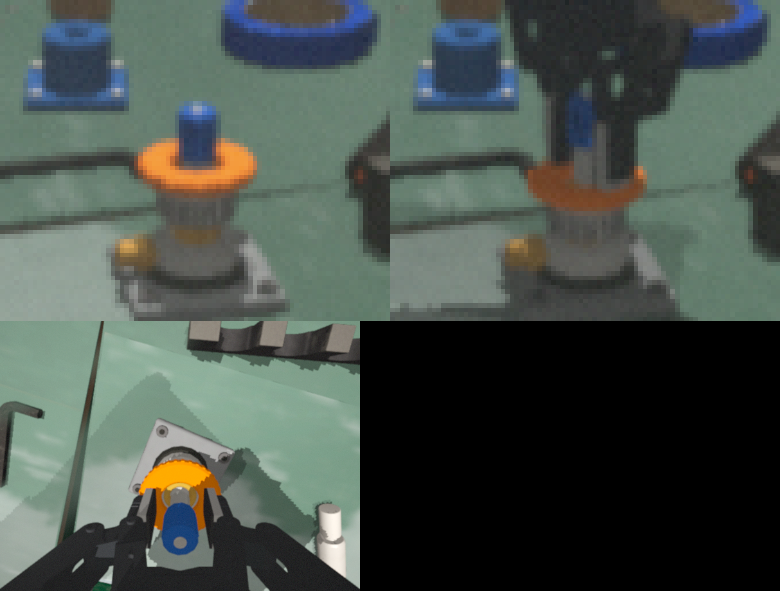

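In the side crop the head bottom has risen clear of the ring and the shank shows between the fingers, so the plug appears to have popped up. I'll release the ring slowly. If it did pop, contact should be lost about 5 mm short of where I first touched.

Request:
step_arm --targets '[[[0,0,0,0,0,-0.001,0.034],[0,0,0,0,0,-0.002,0.034],[0,0,0,0,0,-0.003,0.034],[0,0,0,0,0,-0.004,0.034],[0,0,0,0,0,-0.005,0.034],[0,0,0,0,0,-0.0055,0.034],[0,0,0,0,0,-0.0055,0.034],[0,0,0,0,0,-0.0055,0.034]]]'

```text
t: 9.65
tcp_pos: [529.7, -213.9, 68.2]
eef_rot: [0.987, 0.161, -0.0, -0.0]
contact_force: [-0.3, 0.6, -0.9]
gripper_width: 0.402
```

Run:
```python
from h import *
st()
for n in('scene','side','wrist'):
    f=grab(n); show(f,['plug_grip','plug_grip'])
```

```text
{'t': np.float64(9.65), 'q': array([-0.465,  0.602,  1.716,  0.   ,  0.824,  0.783]), 'tcp_pos': array([ 529.693, -213.937,   68.175]), 'eef_rot': array([ 0.987,  0.161, -0.   , -0.   ]), 'contact_force': array([-0.264,  0.641, -0.913]), 'gripper_width': np.float64(0.402)}
plug_grip 0.73 [ 528.4 -210.1   96.9] [287. 233.]
plug_grip 0.73 [ 528.4 -210.1   96.9] [287. 233.]
plug_grip 0.49 [ 529.6 -215.9   98.4] [278. 219.]
plug_grip 0.46 [ 528.6 -209.6   37.5] [277. 242.]
plug_grip 0.49 [ 529.6 -215.9   98.4] [278. 219.]
plug_grip 0.46 [ 528.6 -209.6   37.5] [277. 242.]
plug_grip 0.69 [ 534.4 -219.9   93.9] [299. 304.]
plug_grip 0.69 [ 534.4 -219.9   93.9] [299. 304.]
```

Contact is gone at TCP z 68, where going down it read about 5 N. The sleeve is therefore held back and the plug is popped. Next I'm raising to head height and gripping.

Request:
step_arm --targets '[[[0,0,0,0,0,-0.005,0.034],[0,0,0,0,0,-0.0095,0.034],[0,0,0,0,0,-0.0095,0.034],[0,0,0,0,0,-0.0095,0.026],[0,0,0,0,0,-0.0095,0.022],[0,0,0,0,0,-0.0095,0.016],[0,0,0,0,0,-0.0095,0.016],[0,0,0,0,0,-0.0095,0.016],[0,0,0,0,0,-0.0095,0.016],[0,0,0,0,0,-0.0095,0.016]]]' --force 50

```text
t: 11.1
tcp_pos: [529.9, -214.1, 77.9]
eef_rot: [0.987, 0.161, 0.0, 0.0]
contact_force: [0.2, 0.3, -0.7]
gripper_width: 0.218
```

Request:
step_arm --targets '[[[0,0,0,0,0,-0.001,0.016],[0,0,0,0,0,-0.002,0.016],[0,0,0,0,0,-0.003,0.016],[0,0,0,0,0,-0.003,0.016]]]'

```text
t: 11.5
tcp_pos: [529.9, -214.0, 81.0]
eef_rot: [0.987, 0.161, 0.0, 0.0]
contact_force: [-0.4, -0.3, 5.2]
gripper_width: 0.214
```

Run:
```python
from h import *
st()
for n in('scene','side'):
    f=grab(n); show(f,['plug_grip'])
```

```text
{'t': np.float64(11.5), 'q': array([-0.465,  0.582,  1.711,  0.   ,  0.848,  0.783]), 'tcp_pos': array([ 529.867, -214.022,   81.043]), 'eef_rot': array([0.987, 0.161, 0.   , 0.   ]), 'contact_force': array([-0.432, -0.268,  5.194]), 'gripper_width': np.float64(0.214)}
plug_grip 0.45 [ 526.3 -210.7   97.5] [286. 234.]
plug_grip 0.57 [ 528.1 -216.    98.8] [278. 219.]
plug_grip 0.49 [ 531.3 -216.2   54.1] [279. 237.]
```

Request:
step_arm --targets '[[[0,0,0,0,0,-0.001,0.016],[0,0,0,0,0,-0.002,0.016],[0,0,0,0,0,-0.002,0.016],[0,0,0,0,0,-0.002,0.016]]]'

```text
t: 12.1
tcp_pos: [529.8, -214.0, 82.9]
eef_rot: [0.987, 0.161, 0.0, 0.0]
contact_force: [1.0, -0.6, 5.2]
gripper_width: 0.214
```

Run:
```python
from h import *
st()
f=grab('side'); g=grab('wrist'); s=grab('scene')
save({'img':np.vstack([np.hstack([cv2.resize(x['img'][a:b,c:d],(390,300),interpolation=cv2.INTER_NEAREST) for x,a,b,c,d in((f,195,265,235,326),(s,205,275,245,336))]),np.hstack([cv2.resize(g['img'],(390,292)),np.zeros((292,390,3),np.uint8)])])},'c4.png')
```

```text
{'t': np.float64(12.1), 'q': array([-0.465,  0.579,  1.71 ,  0.   ,  0.852,  0.783]), 'tcp_pos': array([ 529.8  , -213.994,   82.861]), 'eef_rot': array([0.987, 0.161, 0.   , 0.   ]), 'contact_force': array([ 0.973, -0.562,  5.165]), 'gripper_width': np.float64(0.214)}
```

View pics/c4.png

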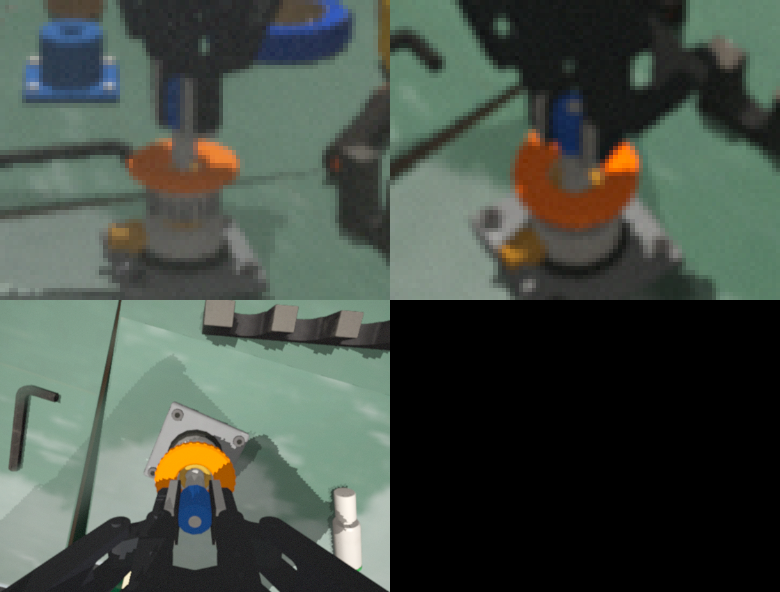

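The head is in the pads, the shank stands clear of the bore, and forces are small. I'll keep drawing it straight up.

Request:
step_arm --targets '[[[0,0,0,0,0,-0.002,0.016],[0,0,0,0,0,-0.004,0.016],[0,0,0,0,0,-0.006,0.016],[0,0,0,0,0,-0.008,0.016],[0,0,0,0,0,-0.008,0.016]]]'

```text
t: 12.75
tcp_pos: [529.5, -213.8, 90.7]
eef_rot: [0.987, 0.161, -0.0, -0.0]
contact_force: [-0.2, 0.9, -1.2]
gripper_width: 0.216
```

Request:
step_arm --targets '[[[0,0,0,0,0,-0.003,0.016],[0,0,0,0,0,-0.008,0.016],[0,0,0,0,0,-0.013,0.016],[0,0,0,0,0,-0.018,0.016],[0,0,0,0,0,-0.025,0.016],[0,0,0,0,0,-0.035,0.016],[0,0,0,0,0,-0.05,0.016],[0,0,0,0,0,-0.05,0.016],[0,0,0,0,0,-0.05,0.016]]]'

```text
t: 13.65
tcp_pos: [529.8, -214.0, 141.0]
eef_rot: [0.987, 0.161, 0.0, 0.0]
contact_force: [-0.5, 0.4, -2.1]
gripper_width: 0.217
```

```bash
python3 - <<'E'
from h import *
st()
for n in('scene','side','wrist'):
    f=grab(n); show(f,['plug_grip','plug_foot','dock_floor']); save(f,n+'5.png')
    if n!='wrist': print(n,ring(f,{'scene':(288,243),'side':(277,232)}[n],25)[0])
E
python3 - <<'E'
import cv2,numpy as np
a=cv2.imread('pics/side5.png')[160:265,220:356];b=cv2.imread('pics/wrist5.png')
cv2.imwrite('pics/c5.png',np.hstack([cv2.resize(a,(388,300)),cv2.resize(b,(400,300))]))
E
```

```text
{'t': np.float64(13.65), 'q': array([-0.465,  0.495,  1.678, -0.   ,  0.968,  0.783]), 'tcp_pos': array([ 529.808, -214.004,  141.003]), 'eef_rot': array([0.987, 0.161, 0.   , 0.   ]), 'contact_force': array([-0.485,  0.379, -2.123]), 'gripper_width': np.float64(0.217)}
plug_grip 0.52 [ 527.5 -210.7  156.7] [286. 214.]
plug_foot 0.47 [ 527.  -215.4  102.2] [288. 234.]
dock_floor 0.96 [536.2  71.4  12.1] [220. 183.]
scene ((287.7781066894531, 242.43711853027344), (24.71424674987793, 29.417808532714844), 91.78284454345703)
plug_grip 0.45 [ 528.9 -213.5  157.6] [278. 195.]
plug_foot 0.53 [ 532.6 -208.    99.7] [278. 217.]
dock_floor 0.72 [538.8  72.   13.8] [251. 210.]
side ((278.1478576660156, 230.3341827392578), (11.535542488098145, 22.97979164123535), 93.55364990234375)
plug_grip 0.63 [ 530.7 -218.6  155. ] [292. 295.]
plug_foot 0.82 [ 531.6 -213.8  104.8] [281. 243.]
```

View pics/c5.png

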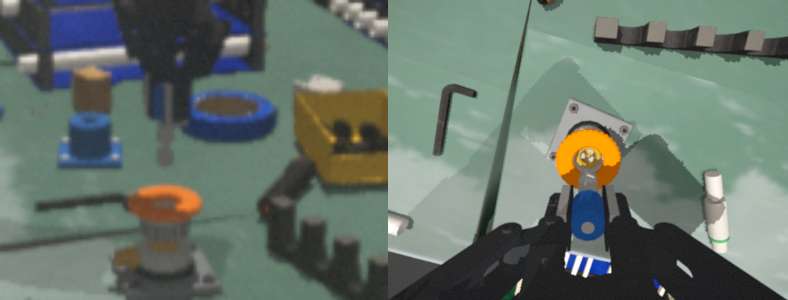

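The plug hangs upright in the grip with its foot at about (281,243) in the wrist view. The ring is back at its original image row (242.4 against 242.6), so the sleeve has snapped forward. Next I'm carrying the plug to the dock.

Request:
step_arm --targets '[[[0,0,0,0.01,-0.027,0,0.016],[0,0,0,0.023,-0.063,0,0.016],[0,0,0,0.036,-0.098,0,0.016],[0,0,0,0.049,-0.134,0,0.016],[0,0,0,0.062,-0.17,0,0.016],[0,0,0,0.075,-0.205,0,0.016],[0,0,0,0.088,-0.24,0,0.016],[0,0,0,0.096,-0.262,0,0.016],[0,0,0,0.0986,-0.269,0,0.016],[0,0,0,0.0986,-0.269,0.01,0.016],[0,0,0,0.0986,-0.269,0.02,0.016],[0,0,0,0.0986,-0.269,0.02,0.016],[0,0,0,0.0986,-0.269,0.02,0.016]]]'

```text
t: 15.55
tcp_pos: [537.8, 71.5, 120.3]
eef_rot: [0.987, 0.16, -0.001, -0.0]
contact_force: [0.0, 0.8, -1.0]
gripper_width: 0.217
```

```bash
python3 - <<'E'
from h import *
st()
for n in('scene','side','wrist'):
    f=grab(n); print(n); show(f,['plug_grip','plug_foot','dock_floor']); save(f,n+'6.png')
    for d in robot.regions_of('dock_floor',f)[:1]:
        ys,xs=np.nonzero(d['mask']); print(xs.min(),xs.max(),ys.min(),ys.max(),len(xs))
    print([proj((538,72.5,z),f).round(1) for z in(0,8,42,83)])
E
python3 - <<'E'
import cv2,numpy as np
a=cv2.imread('pics/wrist6.png')
cv2.imwrite('pics/c6.png',cv2.resize(a[100:310,140:420],(800,600),interpolation=cv2.INTER_CUBIC))
E
```

```text
{'t': np.float64(15.55), 'q': array([ 0.046,  0.48 ,  1.768, -0.   ,  0.895,  1.296]), 'tcp_pos': array([537.774,  71.475, 120.273]), 'eef_rot': array([ 0.987,  0.16 , -0.001, -0.   ]), 'contact_force': array([ 0.031,  0.759, -1.027]), 'gripper_width': np.float64(0.217)}
scene
plug_grip 0.47 [534.5  73.6 138.6] [212. 144.]
plug_foot 0.66 [536.   73.3  82.3] [216. 162.]
dock_floor 0.66 [539.2  72.1  14. ] [221. 182.]
274 302 232 258 575
[array([221.1, 186.1]), array([220.7, 183.9]), array([219. , 174.2]), array([216.9, 161.9])]
side
plug_grip 0.39 [537.9  71.2 138.5] [250. 170.]
plug_foot 0.64 [539.7  77.3  81.1] [251. 188.]
plug_foot 0.29 [691.7 -95.2  -2. ] [320. 231.]
dock_floor 0.81 [538.1  72.7  14.5] [251. 210.]
241 262 199 218 341
[array([250.8, 214.6]), array([250.7, 212.1]), array([250.6, 201.3]), array([250.5, 188.2])]
wrist
plug_grip 0.78 [540.9  70.  133.4] [288. 287.]
plug_foot 0.57 [535.7  67.8  86.3] [287. 253.]
dock_floor 0.91 [544.   72.8  10.6] [282. 199.]
226 337 147 252 6513
[array([279.9, 202.2]), array([279.9, 205.2]), array([279.9, 219.9]), array([280. , 244.1])]
```

View pics/c6.png

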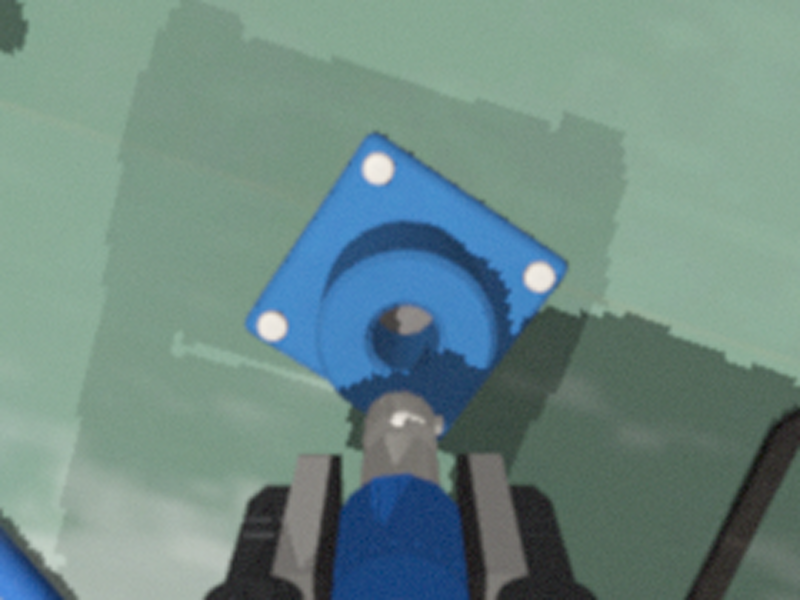

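The wrist crop shows the hole mouth at about (281,219), the plate bolts at about (272,159), (329,197) and (235,214), and the shank coming in at u≈280. I'll compute the offset from these.

Run:
```python
from h import *
f=grab('wrist'); s=2.857
P=lambda x,y:(x/s+140,y/s+100)
T=robot.sense(); t=T['tcp_pos']; print(t.round(1))
b=[ray(P(*p),f,8.5) for p in((377,168),(540,277),(272,326))]
print('bolt centre',((b[1]+b[2])/2).round(1),np.linalg.norm(b[1]-b[0]).round(1),np.linalg.norm(b[2]-b[0]).round(1))
print('hole',ray(P(403,338),f,42).round(1), 'edges', ray(P(366,338),f,42).round(1),ray(P(440,338),f,42).round(1))
g=cv2.cvtColor(f['img'],cv2.COLOR_RGB2HSV)
for v in (244,250,256,262): print(v,[tuple(int(c) for c in g[v,u]) for u in range(258,306,2)])
for z in(80,83,86,100): print(z,proj((t[0],t[1],z),f).round(1))
v=np.array(f['view']);print((v[:3,:3]).round(3))
```

```text
[537.9  72.4 120.8]
bolt centre [538.2  71.1   8.5] 52.8 52.3
hole [539.3  72.2  42. ] edges [536.5  80.6  42. ] [542.1  63.8  42. ]
244 [(71, 53, 154), (73, 51, 154), (71, 55, 97), (80, 50, 77), (90, 66, 73), (106, 58, 92), (13, 16, 115), (5, 14, 113), (13, 15, 119), (17, 15, 121), (20, 14, 169), (18, 17, 185), (13, 17, 176), (18, 22, 142), (25, 13, 122), (20, 14, 113), (170, 7, 110), (108, 113, 99), (109, 135, 100), (107, 158, 105), (106, 165, 105), (106, 143, 98), (81, 57, 71), (69, 54, 76)]
250 [(72, 50, 154), (72, 53, 153), (72, 56, 124), (69, 46, 78), (67, 41, 81), (23, 18, 112), (19, 16, 125), (23, 16, 127), (23, 16, 126), (21, 20, 130), (26, 16, 130), (18, 20, 130), (21, 14, 127), (15, 15, 132), (13, 17, 132), (17, 18, 130), (23, 16, 124), (14, 18, 152), (113, 23, 147), (106, 152, 116), (75, 66, 77), (66, 54, 76), (72, 65, 78), (70, 52, 74)]
256 [(72, 51, 155), (72, 56, 147), (71, 49, 109), (72, 50, 86), (68, 46, 88), (26, 15, 117), (23, 20, 114), (20, 13, 114), (21, 15, 119), (26, 14, 143), (21, 13, 141), (13, 16, 141), (20, 17, 133), (30, 16, 113), (23, 17, 117), (39, 15, 116), (23, 17, 118), (20, 13, 114), (74, 58, 75), (74, 64, 76), (74, 62, 78), (73, 61, 80), (73, 56, 73), (78, 46, 72)]
262 [(105, 11, 45), (72, 53, 143), (70, 45, 152), (69, 50, 153), (69, 37, 139), (15, 17, 117), (13, 16, 114), (18, 11, 115), (26, 16, 115), (23, 17, 117), (27, 17, 132), (15, 13, 120), (23, 9, 117), (19, 24, 118), (24, 22, 115), (25, 13, 119), (17, 15, 117), (23, 18, 114), (72, 45, 146), (70, 52, 152), (72, 57, 129), (75, 49, 42), (170, 26, 30), (150, 4, 71)]
80 [280.2 242.2]
83 [280.2 244.3]
86 [280.2 246.4]
100 [280.2 257.4]
[[ 0.318 -0.948 -0.   ]
 [-0.902 -0.302  0.308]
 [-0.292 -0.098 -0.951]]
```

Request:
step_arm --targets '[[[0,0,0,0.0008,0.0004,0.01,0.016],[0,0,0,0.0008,0.0004,0.02,0.016],[0,0,0,0.0008,0.0004,0.03,0.016],[0,0,0,0.0008,0.0004,0.035,0.016],[0,0,0,0.0008,0.0004,0.035,0.016],[0,0,0,0.0008,0.0004,0.035,0.016]]]'

```text
t: 16.95
tcp_pos: [538.9, 72.3, 85.8]
eef_rot: [0.987, 0.161, -0.0, 0.0]
contact_force: [0.1, -1.1, -1.2]
gripper_width: 0.216
```

Run:
```python
from h import *
st()
a=grab('wrist'); b=grab('side'); c=grab('scene')
print(proj((538.7,71.8,42),a),proj((537.9,72,45),a))
save({'img':np.hstack([cv2.resize(a['img'][120:330,140:420],(533,400)),np.vstack([cv2.resize(b['img'][160:220,210:290],(267,200)),cv2.resize(c['img'][135:195,180:260],(267,200))])])},'c7.png')
```

```text
{'t': np.float64(16.95), 'q': array([ 0.048,  0.534,  1.783, -0.   ,  0.824,  1.296]), 'tcp_pos': array([538.914,  72.271,  85.776]), 'eef_rot': array([ 0.987,  0.161, -0.   ,  0.   ]), 'contact_force': array([ 0.058, -1.143, -1.215]), 'gripper_width': np.float64(0.216)}
[280.81887321 240.66107626] [280.07063398 243.81219069]
```

View pics/c7.png

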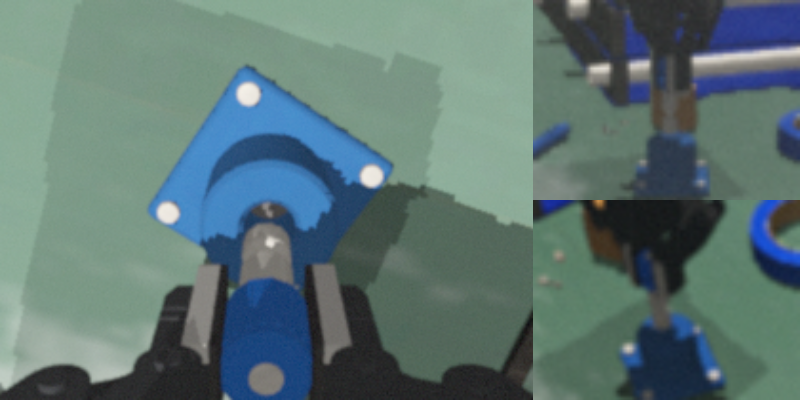

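The shank is centred on the hole: crop u≈267 against 269, with its tip just above the mouth. I'm inserting slowly.

Request:
step_arm --targets '[[[0,0,0,0,0.0002,0.003,0.016],[0,0,0,0,0.0002,0.006,0.016],[0,0,0,0,0.0002,0.009,0.016],[0,0,0,0,0.0002,0.009,0.016]]]'

```text
t: 17.5
tcp_pos: [538.7, 72.1, 76.3]
eef_rot: [0.987, 0.161, -0.0, -0.0]
contact_force: [0.9, -0.3, 0.2]
gripper_width: 0.216
```

Request:
step_arm --targets '[[[0,0,0,0,0,0.002,0.016],[0,0,0,0,0,0.004,0.016],[0,0,0,0,0,0.004,0.016],[0,0,0,0,0,0.004,0.016]]]'

```text
t: 17.9
tcp_pos: [538.9, 72.1, 72.8]
eef_rot: [0.987, 0.161, -0.0, -0.0]
contact_force: [-0.4, -0.3, -1.9]
gripper_width: 0.216
```

Request:
step_arm --targets '[[[0,0,0,0,0,0.003,0.016],[0,0,0,0,0,0.006,0.016],[0,0,0,0,0,0.009,0.016],[0,0,0,0,0,0.011,0.016],[0,0,0,0,0,0.011,0.016]]]'

```text
t: 18.4
tcp_pos: [538.8, 72.1, 61.5]
eef_rot: [0.987, 0.161, -0.0, -0.0]
contact_force: [-0.0, 0.1, -2.2]
gripper_width: 0.216
```

Request:
step_arm --targets '[[[0,0,0,0,0,0.003,0.016],[0,0,0,0,0,0.006,0.016],[0,0,0,0,0,0.009,0.016],[0,0,0,0,0,0.009,0.016],[0,0,0,0,0,0.009,0.016]]]'

```text
t: 18.9
tcp_pos: [538.9, 72.1, 52.7]
eef_rot: [0.987, 0.161, -0.0, -0.0]
contact_force: [-1.0, 0.3, -1.3]
gripper_width: 0.221
```

Request:
step_arm --targets '[[[0,0,0,0,0,0.0015,0.016],[0,0,0,0,0,0.002,0.016],[0,0,0,0,0,0.002,0.016]]]'

```text
t: 19.2
tcp_pos: [538.9, 72.1, 50.7]
eef_rot: [0.987, 0.161, -0.0, -0.0]
contact_force: [0.4, 0.3, -0.9]
gripper_width: 0.217
```

Request:
step_arm --targets '[[[0,0,0,0,0,0.0007,0.016],[0,0,0,0,0,0.001,0.016],[0,0,0,0,0,0.001,0.016]]]'

```text
t: 19.5
tcp_pos: [539.0, 72.1, 49.9]
eef_rot: [0.987, 0.161, 0.0, 0.0]
contact_force: [-0.3, -0.6, 0.4]
gripper_width: 0.219
```

Request:
step_arm --targets '[[[0,0,0,0,0,0.0005,0.016],[0,0,0,0,0,0.0008,0.016],[0,0,0,0,0,0.0008,0.016]]]'

```text
t: 19.8
tcp_pos: [539.3, 72.2, 49.8]
eef_rot: [0.987, 0.161, 0.001, 0.0]
contact_force: [-1.5, 0.5, 10.6]
gripper_width: 0.216
```

Request:
step_arm --targets '[[[0,0,0,0,0,0,0.022],[0,0,0,0,0,0,0.026],[0,0,0,0,0,0,0.032],[0,0,0,0,0,0,0.04],[0,0,0,0,0,0,0.045],[0,0,0,0,0,0,0.045],[0,0,0,0,0,0,0.045]]]'

```text
t: 20.5
tcp_pos: [538.9, 72.1, 49.0]
eef_rot: [0.987, 0.161, -0.0, -0.0]
contact_force: [-0.6, 0.6, 0.3]
gripper_width: 0.525
```

Request:
step_arm --targets '[[[0,0,0,0,0,-0.01,0.045],[0,0,0,0,0,-0.03,0.045],[0,0,0,0,0,-0.06,0.045],[0,0,0,0,0,-0.09,0.045],[0,0,0,0,0,-0.12,0.045],[0,0,0,0,0,-0.13,0.045],[0,0,0,0,0,-0.13,0.045],[0,0,0,0,0,-0.13,0.045]]]'

```text
t: 21.3
tcp_pos: [538.4, 72.1, 178.2]
eef_rot: [0.987, 0.161, -0.001, -0.0]
contact_force: [-0.7, 0.2, 0.3]
gripper_width: 0.526
```

Run:
```python
from h import *
st()
a=grab('wrist'); show(a,['plug_grip','plug_foot'])
b=grab('side'); show(b,['plug_grip','plug_foot'])
c=grab('scene'); show(c,['plug_grip','plug_foot']); print(ring(c,(288,243),25)[0],ring(b,(277,232),25)[0])
save({'img':np.vstack([cv2.resize(a['img'],(533,400))[:,:533],np.hstack([cv2.resize(b['img'][180:270,210:330],(266,199)),cv2.resize(c['img'][150:270,180:340],(267,199))])])},'c8.png')
```

```text
{'t': np.float64(21.3), 'q': array([0.047, 0.401, 1.722, 0.   , 1.02 , 1.295]), 'tcp_pos': array([538.367,  72.055, 178.187]), 'eef_rot': array([ 0.987,  0.161, -0.001, -0.   ]), 'contact_force': array([-0.74 ,  0.175,  0.3  ]), 'gripper_width': np.float64(0.526)}
plug_grip 0.59 [541.9  66.2  64.6] [289. 203.]
plug_foot 0.87 [539.9  72.2  13.2] [280. 187.]
plug_foot 0.19 [ 6.883e+02 -9.510e+01  1.000e-01] [514.  86.]
plug_grip 0.59 [538.5  68.5  69.1] [251. 193.]
plug_grip 0.36 [ 494.2 -397.3   -0. ] [288. 299.]
plug_foot 0.42 [542.1  77.1  12.5] [252. 210.]
plug_foot 0.27 [ 494.5 -397.3   -2.9] [289. 300.]
plug_grip 0.67 [536.5  71.4  70.6] [217. 166.]
plug_foot 0.61 [538.6  69.5  10.3] [221. 184.]
((287.6365966796875, 242.8634490966797), (25.13166046142578, 29.763404846191406), 91.00904846191406) ((277.2145690917969, 230.61439514160156), (11.814821243286133, 25.342565536499023), 90.88247680664062)
```

View pics/c8.png

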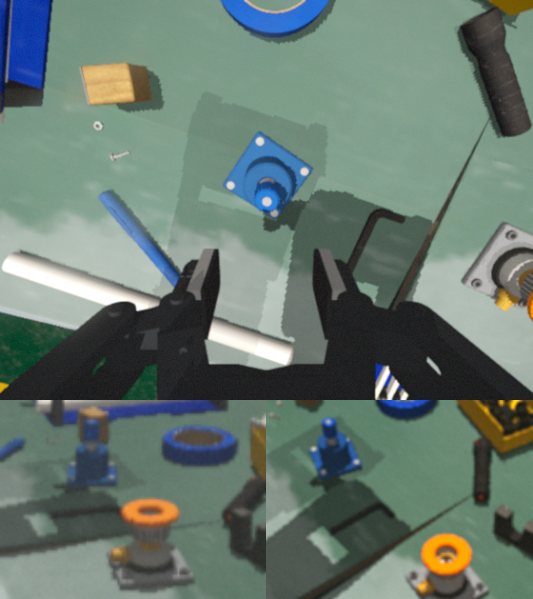

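The plug stands upright in the dock (wrist crop about (267,200)), the coupling is empty with its ring up, the bystanders are in place, and the gripper is clear. I'm handing in.

```bash
python3 -c "
from h import *
print(robot.job_done())"
```

```text
the job is handed in; nothing more can be done
None
```

The plug is uncoupled and parked upright in the blue dock, and the job was handed in at about 21 s; no verdict is reported.

**Releasing:** I felt for the ring and pushed it down to about 9.5 N. The pictures then showed the plug popped up, and contact on release was lost short of where I first touched the ring, so the sleeve was being held back. I gripped the head and drew it straight out with no more than about 5 N read. The ring then returned to its original image row.

**Parking:** The plug went into the dock without side force. It touched the floor at about 10 N, with the foot height matching the 12 mm floor. I then opened the gripper and backed off 130 mm.

**Last checks:**
- **Plug foot:** the wrist and scene cameras put it within about 3–4 mm of the hole's floor centre. The side camera's low-confidence estimate was about 6 mm off, which I take as network noise because the shank fits the hole to about 1.25 mm.
- **Sleeve and robot:** the ring is back up and the gripper is clear of everything.
- **Bystanders:** those in view lie where they were, judged by eye.
- **Unexplained reading:** the wrist showed +5 N upward early in the pull, where I expected a downward force. It went away as the plug came out.

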